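# Lock the bowl back onto an air-line filter

### The job

Refit the blue bowl of the compressed-air filter, mouth down, on the filter head that is held upside down in the orange service stand: enter its two lugs in the collar's notches (white dots), push it down against the spring, turn it clockwise (seen from above) about a quarter turn to the stop, then let go so that the spring lifts it into its locked seat, with the black grip bar in line with the red dots and the side ports. Leave the bottle, the spare element and the wrench where they are.

Things in the scene. Friction and masses are not known exactly. Their poses are not given: they have to be found in the camera images.
- bowl: Blue filter bowl, 134 mm tall, 0.25 kg +-20 %, loose, stood mouth down left or right of the stand at any yaw. Origin: centre of its underside, z up. Steel spigot 52 mm diameter, z 0 to 38 mm, foot bevelled; two brass lugs on its +x and -x sides, 12 mm wide, z 11 to 20 mm, reaching 36 mm from the axis; black flange 68 mm diameter to z 44; blue body 66 mm to z 84, narrowing to 48 mm at z 96.
- bowl_grip (a point): Middle of the black grip bar on the bowl's top, on its axis 118 mm above its origin, axes as the bowl. The bar is 56 mm long (x) by 24 mm wide (y), from z 96 to 134 mm of the bowl, with a white line along x on top. Bar and lugs both lie along the bowl's x, so bowl and bar are the same after a half turn.
- stand: Fixed orange stand, base plate 180 (x) x 120 (y) x 12 mm, origin at the centre of its underside. Holds a dark metal filter head, 94 mm diameter, with its bayonet collar open upward; ports stick out 82 mm either way along x. The x axis is the locked direction (red dots): locked, the bowl's x is parallel to it, either way round.
- collar (a point): Centre of the collar's rim, 85 mm above the bench, axes as the stand. Bore 56 mm diameter. Two opposite entry notches about 17 mm wide (white dots) lie 80 degrees counter-clockwise, seen from above, from +x and -x. The lugs pass under the lip when the bowl's origin is 29 mm or more below the rim; then 80 degrees clockwise to lock (stop 3 to 6 degrees later; counter-clockwise blocked).
- seat (a point): Where the bowl's origin rests when locked: on the collar's axis, 24 mm below the rim, axes as the stand. Released there, the spring has lifted the lugs at least 5 mm into recesses under the lip, so that the bowl can neither turn nor come out. A bowl that was not locked stands about 10 mm higher.
- spring_plate (a joint): Spring plate in the collar, pressed down by the spigot: 0 m when free (its top 14 mm below the rim), 0.010 with the bowl locked, 0.015 when the lugs just clear the lip, 0.020 bottomed; press to about 0.017 to turn. Upward spring force on the bowl 3 N at 0, 8 N at 0.010, 11.5 N at 0.017, 13 N at 0.020; it holds an unlocked bowl up at about 0.
- oil_bottle: Yellow bottle with a red cap, 60 mm diameter, 150 mm tall, standing loose on the other side of the stand from the bowl; origin at the centre of its underside. Leave it alone.
- element: Spare filter element, white cylinder with black ends, 48 mm diameter, 86 mm tall, standing loose beyond the stand; origin at the centre of its underside. Leave it alone.
- wrench: Steel wrench about 190 mm long, lying loose beyond the stand; its x runs along it, origin on its underside. Leave it alone.
There are look-alikes about, which are no part of the job. There is more than one size of the bowl; the job needs the largest.

How it is judged:
On the way, in this order (a step that is already met when the one before it is completed fails the run):
1. the bowl is pushed down against the spring with its lugs in the entry notches: its origin more than 27.5 mm below the rim, its x axis more than 60 degrees from the stand's (z of bowl in the frame of collar below -0.0275 m and horizontal distance between bowl and collar below 0.005 m and angle between the x axis of bowl and the x axis of stand, either way round above 1.047 rad), for 0.02 s.
2. still pushed down that far, the bowl has been turned to within 10 degrees of the locked direction (z of bowl in the frame of collar below -0.0275 m and horizontal distance between bowl and collar below 0.005 m and angle between the x axis of bowl and the x axis of stand, either way round below 0.175 rad), for 0.02 s.
At the end, for the whole second after the job is handed in: Bowl locked and still: origin 21.5 to 26.5 mm below the collar rim, within 5 mm of its axis, x axis within 10 degrees of the stand's (either way round), upright within 3.4 degrees, under 10 mm/s and 0.1 rad/s; bottle, element and wrench within 30 mm of their starts (z of bowl in the frame of collar between -0.0265 and -0.0215 m and horizontal distance between bowl and collar below 0.005 m and angle between the x axis of bowl and the x axis of stand, either way round below 0.175 rad and angle between bowl's own z axis and vertical below 0.06 rad and linear speed of bowl below 0.01 m/s and angular speed of bowl below 0.1 rad/s and distance of each of oil_bottle, element, wrench from where it was at the start of the episode below 0.03 m); the robot touches nothing.
It fails at once if a bystander (bottle, element or wrench) is moved more than 30 mm (distance of any of oil_bottle, element, wrench from where it was at the start of the episode above 0.03 m).
It also fails if it takes over 58 s, if anything falls off the work surface, if the arm or the gripper's body presses on something with over 40 N, if the wrist force passes 120 N, or if a joint passes its speed limit or range.

### The arm

A 6-joint arm with a two-finger parallel gripper is mounted at the origin on the work surface. World frame = base frame: x ahead of the robot, y to its left, z up, the work surface at z = 0. Lengths are in m, angles in rad, forces in N, time in s.
With the tool pointing down it reaches from about 0.4 to 0.925 m from the base axis. Payload 3.4 kg.
Tool frame: the origin (TCP) lies midway between the tips of the shut fingers; the grasp point (between the pads) lies 19 mm behind it; x points along the fingers, z is the direction in which the jaws open and shut, and the axes are right-handed (so a half turn about x gives the same grasp; the last joint's range is limited). The gripper opens to 85 mm and grips with 20 to 120 N. Pads are 22 mm wide; open, the fingers measure 114 mm over their backs; the gripper's body (76 mm by 85 mm) begins 54 mm behind the grasp point. The pads swing forward as they close: fully open they stand 13 mm farther back than shut.
Start: joints at [1.042, 0.307, 1.506, -0, 1.328, -0.073], TCP at [0.253, 0.517, 0.205] pointing down, gripper open.
Joint ranges: [-3.12, 3.12], [-1.05, 2.28], [0.14, 2.33], [-1.42, 4.57], [0.1, 2.73], [-2.68, 2.68]. Speed limits (rad/s): [2.57, 2.57, 3.14, 3.14, 3.14, 3.14].

### API

Orientations are given as a rotation vector (axis times angle).
In Python, from station import * gives the robot as it stands.
- The arm moves only by the tool servo_tool, never from a script. Its argument "plan" is a list of rows, each an object with "jaw": the opening, from 0 (shut) to 1 (fully open); "linear": the shift along the tool's x, y, z in mm, a list of three; "angular": the turn, a rotation vector about the tool's x, y, z in rad, a list of three. A call has exactly 8 rows; each row is the pose to reach, as a shift and turn from the pose measured when the call began, along the tool's axes at that moment; what a row does not reach only later rows make up. A row lasts 1/12 s, in which the tool goes at most 41.7 mm and 7.16 degrees, less where a joint would pass 70% of its speed; a pose out of reach is approached as far as the arm can. A call with a gripper value outside its range is refused whole. The fingers move at their own pace and stop on an object; "newtons" is the grip in N (left out, the last holds). Time passes only in rows, so rows that repeat a pose let the fingers close, or fill a call up. It gives the time, the measured TCP pose, the force and the opening at its end, in the units of the state.
- read_state(): the state, without advancing time (a new reading comes with each control period).
- snapshot(name): name is "side" or "top"; returns (picture, depth): 420x560x3 uint8, blue, green, red; 420x560 float32, m along the optical axis (not along the pixel's ray), 0 where there is no reading.
- camera_params(name): a dict with "fx", "fy", "cx", "cy" (pixels), "rvec" (rotation vector, rad) and "tvec" (3), from world to camera coordinates, as OpenCV has them. Camera axes: x right, y down, z forward; pixel columns grow to the right and rows downward; lengths in m; the calibration is good to about 2 mm. A picture is of the moment at which its call begins. camera_params takes no time and is no camera call.
- finish_job(): hands the job in, once; it reports no verdict.
The state is a dict: "time": time; "joint_positions": joint angles; "joint_vel": joint speeds; "joint_torque": joint torques, N m; "position": TCP position; "ee_rot": TCP orientation; "contact_force": force on the tool from outside, world axes, zero at the start; "ft_torque": the same for the moment, N m; "opening": opening from 0.0 (shut) to 1.0 (fully open).
Only numpy, scipy, OpenCV 4.12 (cv2) and the standard library are available. Lean on these libraries where they do the work, as an engineer would, in place of code of your own. Each camera call takes 0.05 s, during which the arm holds its last target.

## Working session

There is one attempt and no reset: what is moved stays moved. The work goes in short steps, Python scripts to look and compute and a tool call to move; the robot and the scene stay as the last step left them, time stands still between calls to the robot, and variables do not carry over. Pictures are saved under pics/ and viewed, and the job is handed in when it is done.

Besides the shell and the picture viewer there is one more tool, called after "Emit:" as name(argument=value, ...) on one line, values as JSON. servo_tool: Moves the arm, as the interface text tells. Its arguments: {"type":"object","properties":{"plan":{"type":"array"},"newtons":{"type":"number"}},"required":["plan"]}

```bash
mkdir -p pics; ls; python3 - <<'E'
from station import *
import cv2,numpy as np
s=read_state(); print({k:np.round(v,3).tolist() for k,v in s.items()})
for n in("side","top"):
    p,d=snapshot(n); cv2.imwrite(f"pics/{n}0.png",p); np.savez(f"{n}0.npz",p=p,d=d); print(n,camera_params(n))
E
```

```text
pics
{'time': 0.0, 'joint_positions': [1.043, 0.308, 1.508, -0.0, 1.328, -0.074], 'joint_vel': [0.001, -0.001, -0.0, 0.001, 0.0, -0.0], 'joint_torque': [-0.0, -45.755, -25.191, -0.0, 0.013, 0.0], 'position': [0.252, 0.516, 0.204], 'ee_rot': [-0.869, 1.392, 0.867], 'contact_force': [-0.369, 0.259, 0.717], 'ft_torque': [0.013, -0.032, -0.046], 'opening': 1.001}
side {'fx': 532.2552084940504, 'fy': 532.2552084940504, 'cx': 278.70464358763064, 'cy': 206.4439623998642, 'rvec': array([ 2.03286517, -0.4314579 ,  0.22179647]), 'tvec': array([-0.49924691,  0.23022753,  0.88252771])}
top {'fx': 516.1861421434282, 'fy': 516.1861421434282, 'cx': 285.5810945435024, 'cy': 210.58476858482177, 'rvec': array([ 2.21824604, -2.18414614,  0.06461567]), 'tvec': array([-0.01428464,  0.56426798,  1.24833542])}
```

View pics/side0.png

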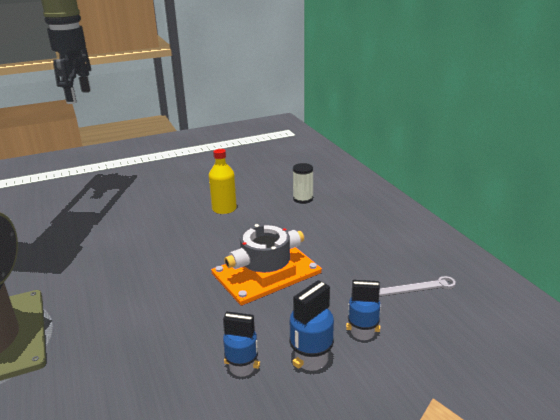

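View pics/top0.png

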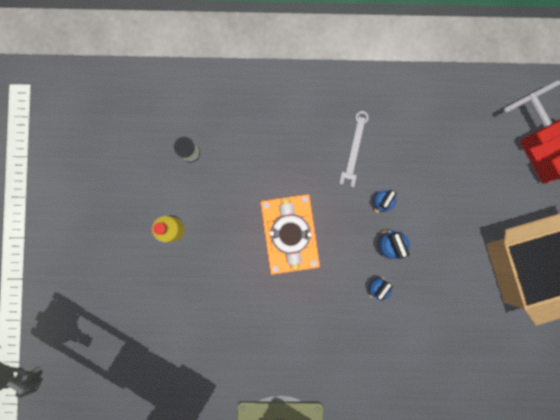

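```bash
python3 - <<'E'
import cv2,numpy as np
s=np.load("side0.npz")['p'];t=np.load("top0.npz")['p']
a=cv2.resize(s[215:375,205:405],None,fx=3,fy=3,interpolation=cv2.INTER_CUBIC)
b=cv2.resize(t[175:315,250:420],None,fx=4,fy=4,interpolation=cv2.INTER_CUBIC)
cv2.imwrite("pics/sc.png",a);cv2.imwrite("pics/tc.png",b)
E
cat > h.py <<'E'
import cv2,numpy as np
from station import *
def cam(n):
    c=camera_params(n);R=cv2.Rodrigues(c['rvec'])[0];return c,R,np.array(c['tvec'])
def plane(n,u,v,z):
    c,R,t=cam(n);r=R.T@np.array([(u-c['cx'])/c['fx'],(v-c['cy'])/c['fy'],1]);o=-R.T@t
    return o+r*(z-o[2])/r[2]
def cloud(n,d):
    c,R,t=cam(n);v,u=np.mgrid[:420,:560]
    P=np.stack([(u-c['cx'])/c['fx']*d,(v-c['cy'])/c['fy']*d,d],-1)
    return (P-t)@R
def proj(n,X):
    c,R,t=cam(n);p=R@np.array(X)+t;return c['fx']*p[0]/p[2]+c['cx'],c['fy']*p[1]/p[2]+c['cy']
E
```

```text
(no output)
```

View pics/sc.png

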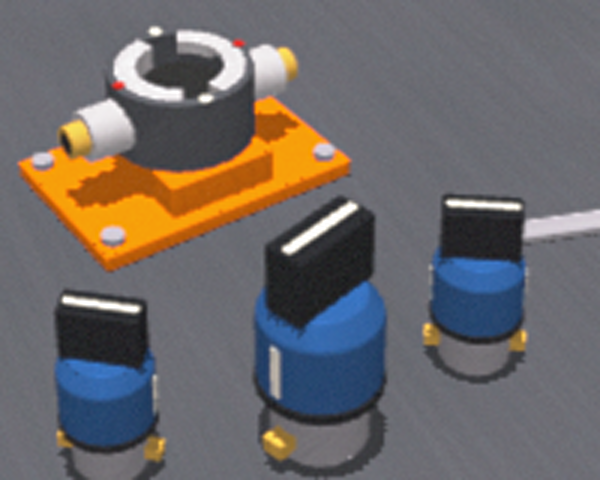

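View pics/tc.png

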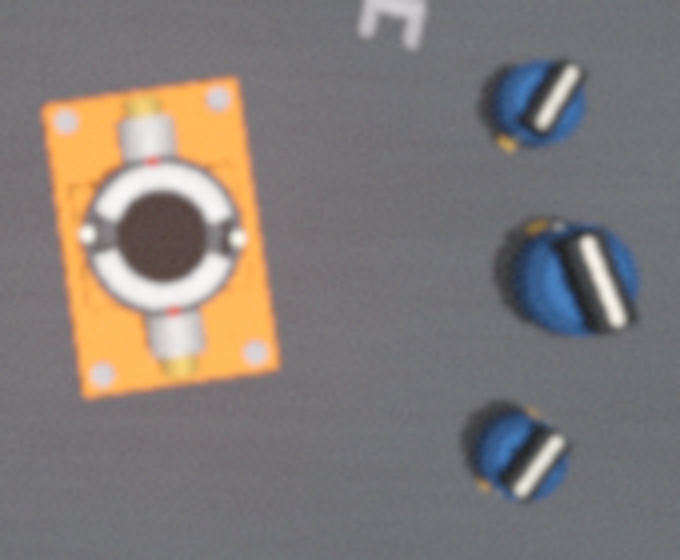

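Three blue bowls in the top view, at (385,201), (395,245) and (380,289). The middle one, (395,245), is clearly the largest (side view (312,322)). White dots are at about (272,233) and (309,235), red dots at about (288,215) and (293,253).

```bash
python3 - <<'E'
from h import *
out={}
for n in("top","side"):
    f=np.load(n+"0.npz");p=f['p'].astype(int);d=f['d'];W=cloud(n,d)
    B,G,R=p[...,0],p[...,1],p[...,2]
    hsv=cv2.cvtColor(f['p'],cv2.COLOR_BGR2HSV)
    blue=cv2.inRange(hsv,(100,120,40),(125,255,255))
    k,l,st,c=cv2.connectedComponentsWithStats(blue)
    print(n,"blue",[(st[i].tolist(),c[i].round(1).tolist()) for i in range(1,k) if st[i,4]>60])
    # white lines: in depth, z>0.12
    m=(W[...,2]>0.122)&(W[...,2]<.15)&(p.min(-1)>130)&(d>0)
    m[:, :]&=True
    k,l,st,c=cv2.connectedComponentsWithStats(m.astype(np.uint8))
    for i in range(1,k):
        if st[i,4]>8:
            v,u=np.nonzero(l==i);
            X=np.array([plane(n,a,b,0.134) for a,b in zip(u,v)])
            mu=X.mean(0);e=np.linalg.svd(X-mu)[2][0]; pr=(X-mu)@e
            print(" line",c[i].round(1),st[i,4],mu.round(4),"yaw",np.degrees(np.arctan2(e[1],e[0])).round(1),"len",np.ptp(pr).round(3),"depthz",W[v,u,2].mean().round(4),W[v,u,:2].mean(0).round(4))
    red=((R-np.maximum(B,G))>60)&(abs(W[...,2]-.085)<.02)&(G<110)
    sel=[(u,v) for v,u in zip(*np.nonzero(red)) if 200<u<340 and 190<v<300 and abs(int(hsv[v,u,0])-90)>82]
    print(" red",[(u,v,p[v,u].tolist(),plane(n,u,v,.085)[:2].round(4).tolist()) for u,v in sel])
    org=cv2.inRange(hsv,(8,180,150),(18,255,255)); 
    org=cv2.morphologyEx(org,cv2.MORPH_CLOSE,np.ones((3,3)))
    cs=max(cv2.findContours(org,0,2)[0],key=cv2.contourArea)
    X=np.array([plane(n,a,b,.012)[:2] for a,b in cs[:,0]],np.float32)
    print(" base",cv2.minAreaRect(X), cv2.minAreaRect(cs))
E
```

```text
top blue [([374, 191, 22, 20, 187], [382.3, 200.5]), ([379, 234, 19, 25, 265], [386.8, 246.8]), ([369, 278, 15, 18, 146], [375.4, 285.6])]
 line [400.3 245. ] 103 [ 0.4863 -0.2591  0.134 ] yaw -158.0 len 0.052 depthz 0.1348 [ 0.4863 -0.2589]
 red []
 base ((0.5027322173118591, 0.3034924566745758), (0.017219997942447662, 0.002397189848124981), 81.4190673828125) ((158.43243408203125, 233.90541076660156), (7.069156646728516, 0.986393928527832), 9.462322235107422)
side blue [([349, 298, 31, 29, 721], [363.9, 312.7]), ([290, 308, 44, 45, 1347], [313.5, 332.1]), ([223, 331, 33, 33, 817], [239.4, 347.9])]
 line [239.9  30.1] 757 [1.0773 1.7088 0.134 ] yaw -178.6 len 0.683 depthz 0.1361 [1.0731 1.6969]
 line [164.6  37.3] 35 [0.7099 1.7225 0.134 ] yaw 84.4 len 0.153 depthz 0.1386 [0.705  1.6972]
 line [311.1 290.6] 104 [ 0.4882 -0.2569  0.134 ] yaw -157.8 len 0.051 depthz 0.1352 [ 0.4875 -0.2583]
 red [(np.int64(283), np.int64(228), [81, 80, 173], [0.5533, -0.0025]), (np.int64(284), np.int64(228), [78, 77, 189], [0.555, -0.0033]), (np.int64(283), np.int64(229), [55, 60, 226], [0.5518, -0.005
[... 309 characters left out ...]
81], [0.4664, -0.0167]), (np.int64(242), np.int64(243), [67, 66, 153], [0.4636, -0.0191]), (np.int64(243), np.int64(243), [41, 50, 228], [0.4652, -0.0199]), (np.int64(244), np.int64(243), [39, 47, 239], [0.4669, -0.0207]), (np.int64(245), np.int64(243), [50, 56, 234], [0.4686, -0.0215]), (np.int64(243), np.int64(244), [47, 48, 150], [0.4641, -0.0231]), (np.int64(244), np.int64(244), [50, 53, 176], [0.4658, -0.0239]), (np.int64(245), np.int64(244), [77, 75, 166], [0.4674, -0.0247])]
 base ((0.508074939250946, -0.021965131163597107), (0.18374954164028168, 0.12849870324134827), 9.137651443481445) ((267.5479736328125, 276.11444091796875), (42.0162239074707, 106.16950225830078), 75.7932357788086)
```

```bash
python3 - <<'E'
from h import *
for n,(u0,v0,u1,v1) in dict(top=(268,212,314,257),side=(240,224,292,255)).items():
    f=np.load(n+"0.npz");p=f['p'];hsv=cv2.cvtColor(p,cv2.COLOR_BGR2HSV);W=cloud(n,f['d'])
    print(n,"hsv", hsv[215 if n=='top' else 228,288 if n=='top' else 284])
    m=((hsv[...,1]<45)&(hsv[...,2]>165)&(abs(W[...,2]-.085)<.006)).astype(np.uint8)
    z=np.zeros_like(m);z[v0:v1,u0:u1]=m[v0:v1,u0:u1]
    v,u=np.nonzero(z);X=np.array([plane(n,a,b,.085)[:2] for a,b in zip(u,v)])
    pts=X[cv2.convexHull(X.astype(np.float32),returnPoints=False)[:,0]]
    A=np.c_[2*pts,np.ones(len(pts))];s=np.linalg.lstsq(A,(pts**2).sum(1),rcond=None)[0]
    print(n,len(u),"ring centre",s[:2].round(4),"r",np.sqrt(s[2]+s[:2]@s[:2]).round(4), "minEnc",cv2.minEnclosingCircle(X.astype(np.float32)))
    np.set_printoptions(linewidth=250)
    org=cv2.inRange(hsv,(5,110,150),(22,255,255));org[:170]=0;org[300:]=0;org[:,330:]=0;org[:,:200]=0
    org=cv2.morphologyEx(org,cv2.MORPH_CLOSE,np.ones((5,5)))
    cs=max(cv2.findContours(org,0,2)[0],key=cv2.contourArea)
    Y=np.array([plane(n,a,b,.012)[:2] for a,b in cs[:,0]],np.float32)
    print(" base",cv2.minAreaRect(Y))
    big=cv2.resize(p[v0:v1,u0:u1],None,fx=12,fy=12,interpolation=cv2.INTER_NEAREST);cv2.imwrite(f"pics/ring_{n}.png",big)
f=np.load("top0.npz")['p'].astype(int);r=f[...,2]-np.maximum(f[...,0],f[...,1])
for (u,v) in((288,215),(293,252)):
    w=np.clip(f[...,2]-f[...,1],0,None)[v-4:v+5,u-4:u+5]; print(w)
E
```

```text
top hsv [  1 102 222]
top 544 ring centre [ 0.5076 -0.0163] r 0.0443 minEnc ((0.5048719048500061, -0.013592337258160114), 0.04925940930843353)
 base ((0.5079745650291443, -0.016489438712596893), (0.1821812391281128, 0.12244904786348343), 9.157402992248535)
side hsv [  0 151 189]
side 376 ring centre [ 0.5111 -0.0146] r 0.0424 minEnc ((0.511878252029419, -0.013250235468149185), 0.04752040281891823)
 base ((0.5065236687660217, -0.010670430958271027), (0.1851789355278015, 0.15154485404491425), 9.123814582824707)
[[ 5  4  4  4  4  4  5  6  7]
 [ 5  5  6  8  9  6  6  4  6]
 [ 6  7 14 22 26 19 11  6  7]
 [ 6 14 34 58 63 46 22  8  8]
 [ 8 22 51 81 85 55 23  8  6]
 [ 5 14 29 45 48 30 12  4  4]
 [ 5  6 10 14 15 10  6  3  4]
 [ 3  4  4  5  5  5  4  3  3]
 [ 2  3  4  3  3  3  4  3  3]]
[[ 4  4  3  3  4  5  5  4  4]
 [ 3  4  4  4  5  5  4  4  4]
 [ 3  3  5 10 13 11  7  4  4]
 [ 5  6 14 32 43 36 20  7  6]
 [ 5 10 33 71 88 76 38 11  7]
 [ 7 12 35 67 76 56 26  9  7]
 [ 6  9 16 31 34 23 11  6  5]
 [ 7  6  9 11 12  9  6  5  4]
 [ 6  6  5  6  6  5  5  5  4]]
```

View pics/ring_top.png

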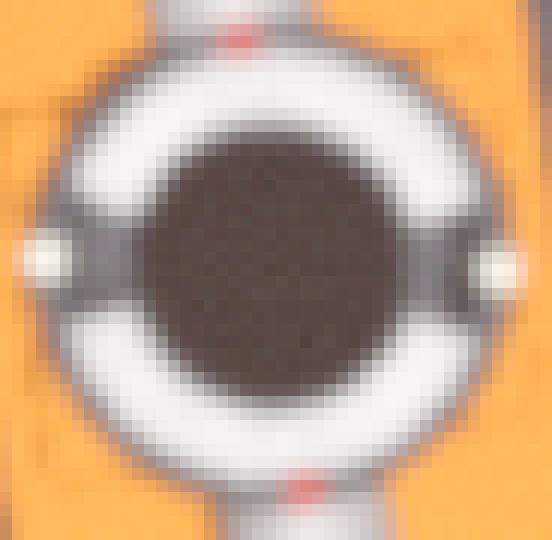

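View pics/ring_side.png

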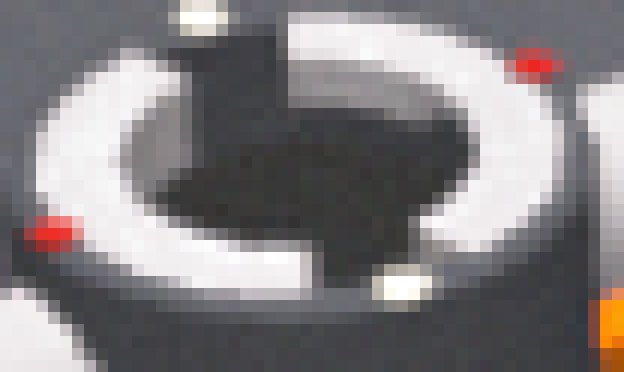

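```bash
python3 - <<'E'
from h import *
for n,L in dict(top=[(287.7,214.8),(293.1,252.2),(271.4,233.2),(308.9,234)],side=[(284.1,229),(243.8,243),(256.2,224.9),(273.1,247.3)]).items():
    X=[plane(n,u,v,.0855)[:2] for u,v in L]
    for a,b in((0,1),(2,3)): 
        e=X[a]-X[b];print(n,((X[a]+X[b])/2).round(4),np.linalg.norm(e).round(4),np.degrees(np.arctan2(e[1],e[0])).round(1))
s=read_state();R=cv2.Rodrigues(np.array(s['ee_rot']))[0];print(R.round(3),s['position'])
E
```

```text
top [ 0.5084 -0.0168] 0.0869 9.1
top [ 0.508  -0.0162] 0.0863 89.7
side [ 0.5098 -0.0144] 0.0881 9.0
side [ 0.51   -0.0139] 0.0878 89.4
[[-0.001 -0.898  0.439]
 [-0.002  0.439  0.898]
 [-1.     0.    -0.002]] [0.25224157 0.51594407 0.20446508]
```

```bash
cat >> h.py <<'E'
def to(p,yawdeg):
    s=read_state();R=cv2.Rodrigues(np.array(s['ee_rot']))[0];a=np.radians(yawdeg)
    z=np.array([np.cos(a),np.sin(a),0]);x=np.array([0,0,-1.]);T=np.c_[x,np.cross(z,x),z]
    l=R.T@(np.array(p)-s['position'])*1000;w=cv2.Rodrigues(R.T@T)[0].ravel()
    q=s['joint_positions']
    print("t",round(s['time'],2),"pos",np.round(s['position'],4),"yaw",np.degrees(np.arctan2(R[1,2],R[0,2])).round(2),"F",np.round(s['contact_force'],1),"open",round(s['opening'],3),"q6",round(q[5],2))
    print("LIN",l.round(1),"ANG",w.round(4),"rows",np.linalg.norm(l)/41.7,np.degrees(np.linalg.norm(w))/7.16)
E
python3 - <<'E'
from h import *
to([.42,.25,.28],20)
E
```

```text
t 0.1 pos [0.2522 0.5159 0.2045] yaw 63.94 F [-0.9 -0.6  0.7] open 1.0 q6 -0.07
LIN [ -75.3 -267.5 -165.4] ANG [ 7.67e-01 -1.80e-03  6.00e-04] rows 7.754917530351432 6.137467473754692
```

Emit:
servo_tool(plan=[{"jaw": 1, "linear": [-12, -33, -20], "angular": [0.09, 0, 0]}, {"jaw": 1, "linear": [-24, -66, -40], "angular": [0.19, 0, 0]}, {"jaw": 1, "linear": [-35, -100, -62], "angular": [0.29, 0, 0]}, {"jaw": 1, "linear": [-45, -133, -83], "angular": [0.38, 0, 0]}, {"jaw": 1, "linear": [-55, -166, -104], "angular": [0.48, 0, 0]}, {"jaw": 1, "linear": [-62, -200, -124], "angular": [0.58, 0, 0]}, {"jaw": 1, "linear": [-70, -234, -145], "angular": [0.67, 0, 0]}, {"jaw": 1, "linear": [-75, -267, -165], "angular": [0.767, 0, 0]}], newtons=80)

```text
time: 0.77
position: [0.4204, 0.2487, 0.2804]
ee_rot: [-0.272, 1.554, 0.269]
contact_force: [0.3, 0.1, -0.1]
opening: 0.998
```

```bash
python3 - <<'E'
from h import *
to([.46,-.04,.26],-25)
E
```

```text
t 0.77 pos [0.4204 0.2487 0.2804] yaw 19.75 F [ 0.3  0.1 -0.1] open 0.998 q6 0.1
LIN [  20.8 -285.1  -60.2] ANG [ 7.81e-01 -3.00e-04  1.50e-03] rows 7.00622409904695 6.249423454911625
```

Emit:
servo_tool(plan=[{"jaw": 1, "linear": [3, -36, -8], "angular": [0.1, 0, 0]}, {"jaw": 1, "linear": [6, -72, -15], "angular": [0.2, 0, 0]}, {"jaw": 1, "linear": [8, -107, -23], "angular": [0.3, 0, 0]}, {"jaw": 1, "linear": [10, -143, -30], "angular": [0.39, 0, 0]}, {"jaw": 1, "linear": [13, -178, -38], "angular": [0.49, 0, 0]}, {"jaw": 1, "linear": [16, -214, -45], "angular": [0.59, 0, 0]}, {"jaw": 1, "linear": [18, -250, -53], "angular": [0.68, 0, 0]}, {"jaw": 1, "linear": [21, -285, -60], "angular": [0.78, 0, 0]}])

```text
time: 1.43
position: [0.4597, -0.0416, 0.2595]
ee_rot: [0.344, 1.543, -0.346]
contact_force: [0.9, -0.7, -1.0]
opening: 1.0
```

```bash
python3 - <<'E'
from h import *
to([.487,-.258,.20],-68)
E
```

```text
t 1.43 pos [ 0.4597 -0.0416  0.2595] yaw -25.21 F [ 0.9 -0.7 -1. ] open 1.0 q6 0.26
LIN [  59.8 -184.   116.9] ANG [7.468e-01 6.000e-04 1.500e-03] rows 5.420848684589539 5.975717520857191
```

Emit:
servo_tool(plan=[{"jaw": 1, "linear": [7, -23, 15], "angular": [0.09, 0, 0]}, {"jaw": 1, "linear": [15, -46, 29], "angular": [0.19, 0, 0]}, {"jaw": 1, "linear": [22, -69, 44], "angular": [0.28, 0, 0]}, {"jaw": 1, "linear": [30, -92, 58], "angular": [0.37, 0, 0]}, {"jaw": 1, "linear": [38, -115, 73], "angular": [0.47, 0, 0]}, {"jaw": 1, "linear": [45, -138, 88], "angular": [0.56, 0, 0]}, {"jaw": 1, "linear": [53, -161, 102], "angular": [0.65, 0, 0]}, {"jaw": 1, "linear": [60, -184, 117], "angular": [0.747, 0, 0]}])

```text
time: 2.1
position: [0.4865, -0.2591, 0.1988]
ee_rot: [0.925, 1.366, -0.927]
contact_force: [1.3, 0.5, 0.2]
opening: 1.002
```

```bash
python3 - <<'E'
from h import *
to([.487,-.258,.101],-68)
for n in("side","top"):
    p,d=snapshot(n); a=p[190:390,220:420] if n=="side" else p[170:320,320:470]
    cv2.imwrite(f"pics/{n}1.png",cv2.resize(a,None,fx=3,fy=3,interpolation=cv2.INTER_CUBIC))
E
```

```text
t 2.1 pos [ 0.4865 -0.2591  0.1988] yaw -68.29 F [1.3 0.5 0.2] open 1.002 q6 0.63
LIN [97.8  1.1 -0.8] ANG [-0.005  -0.0002  0.002 ] rows 2.345851416099214 0.043175041164580284
```

View pics/side1.png

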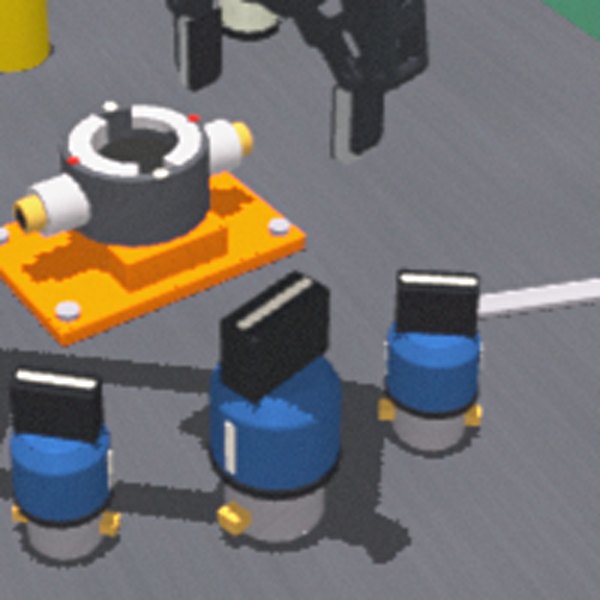

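View pics/top1.png

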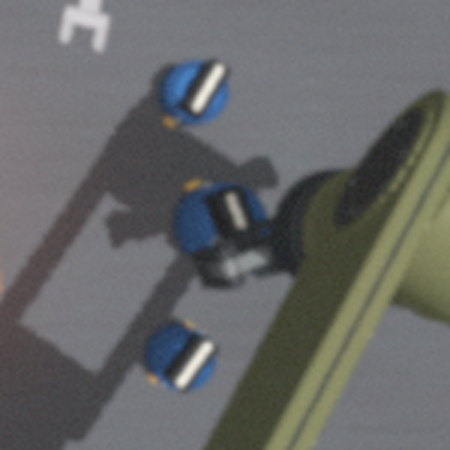

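The side view shows the bowl's bar (crop (275,330)) between the open finger tips. The other bowls, at (60,440) and (435,340), are clear. I'm going down now.

Emit:
servo_tool(plan=[{"jaw": 1, "linear": [14, 0, 0], "angular": [0, 0, 0]}, {"jaw": 1, "linear": [30, 1, -1], "angular": [-0.005, 0, 0]}, {"jaw": 1, "linear": [46, 1, -1], "angular": [-0.005, 0, 0]}, {"jaw": 1, "linear": [62, 1, -1], "angular": [-0.005, 0, 0]}, {"jaw": 1, "linear": [78, 1, -1], "angular": [-0.005, 0, 0]}, {"jaw": 1, "linear": [90, 1, -1], "angular": [-0.005, 0, 0]}, {"jaw": 1, "linear": [97, 1, -1], "angular": [-0.005, 0, 0]}, {"jaw": 1, "linear": [97, 1, -1], "angular": [-0.005, 0, 0]}])

```text
time: 2.87
position: [0.4859, -0.2591, 0.0993]
ee_rot: [0.92, 1.372, -0.925]
contact_force: [-0.3, 0.1, 1.0]
opening: 1.002
```

```bash
python3 - <<'E'
from h import *
to([.487,-.258,.101],-68)
E
```

```text
t 2.87 pos [ 0.4859 -0.2591  0.0993] yaw -67.98 F [-0.3  0.1  1. ] open 1.002 q6 0.62
LIN [-1.7  1.4 -0.6] ANG [ 0.0004 -0.0025  0.0053] rows 0.05633843130799166 0.04715647188963706
```

Emit:
servo_tool(plan=[{"jaw": 0.6, "linear": [-2, 1, 0], "angular": [0, 0, 0]}, {"jaw": 0.3, "linear": [-2, 1, 0], "angular": [0, 0, 0]}, {"jaw": 0, "linear": [-2, 1, 0], "angular": [0, 0, 0]}, {"jaw": 0, "linear": [-2, 1, 0], "angular": [0, 0, 0]}, {"jaw": 0, "linear": [-2, 1, 0], "angular": [0, 0, 0]}, {"jaw": 0, "linear": [-2, 1, 0], "angular": [0, 0, 0]}, {"jaw": 0, "linear": [-2, 1, 0], "angular": [0, 0, 0]}, {"jaw": 0, "linear": [-2, 1, 0], "angular": [0, 0, 0]}], newtons=80)

```text
time: 3.53
position: [0.4876, -0.2594, 0.1024]
ee_rot: [0.919, 1.37, -0.924]
contact_force: [-0.3, -0.3, 6.3]
opening: 0.242
```

```bash
python3 - <<'E'
from h import *
to([.487,-.258,.22],-68)
E
```

```text
t 3.53 pos [ 0.4876 -0.2594  0.1024] yaw -67.98 F [-0.3 -0.3  6.3] open 0.242 q6 0.62
LIN [-117.6   -0.5   -1.6] ANG [ 0.0004 -0.0004  0.004 ] rows 2.8215899963750677 0.03222952700267628
```

Emit:
servo_tool(plan=[{"jaw": 0, "linear": [-8, 0, 0], "angular": [0, 0, 0]}, {"jaw": 0, "linear": [-25, 0, 0], "angular": [0, 0, 0]}, {"jaw": 0, "linear": [-45, 0, 0], "angular": [0, 0, 0]}, {"jaw": 0, "linear": [-65, 0, 0], "angular": [0, 0, 0]}, {"jaw": 0, "linear": [-85, 0, 0], "angular": [0, 0, 0]}, {"jaw": 0, "linear": [-102, 0, 0], "angular": [0, 0, 0]}, {"jaw": 0, "linear": [-115, 0, 0], "angular": [0, 0, 0]}, {"jaw": 0, "linear": [-120, 0, 0], "angular": [0, 0, 0]}])

```text
time: 4.2
position: [0.4886, -0.2596, 0.2244]
ee_rot: [0.919, 1.367, -0.924]
contact_force: [-0.1, -0.3, -3.2]
opening: 0.247
```

```bash
python3 - <<'E'
from h import *
to([.508,-.015,.222],-0.9)
p,d=snapshot("side"); np.savez("side2.npz",p=p,d=d)
cv2.imwrite("pics/side2.png",p)
E
```

```text
t 4.2 pos [ 0.4886 -0.2596  0.2244] yaw -67.98 F [-0.1 -0.3 -3.2] open 0.247 q6 0.62
LIN [   1.8  109.7 -219.5] ANG [-1.1708e+00 -1.0000e-04  3.1000e-03] rows 5.883561053945201 9.368988747719566
```

View pics/side2.png

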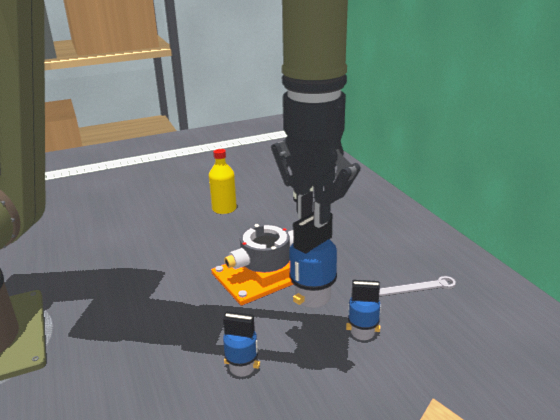

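The bowl is held upright at (313,265), its lug visible at (298,299). Moving over the collar.

Emit:
servo_tool(plan=[{"jaw": 0, "linear": [0, 8, -15], "angular": [-0.09, 0, 0]}, {"jaw": 0, "linear": [0, 20, -40], "angular": [-0.2, 0, 0]}, {"jaw": 0, "linear": [0, 35, -70], "angular": [-0.31, 0, 0]}, {"jaw": 0, "linear": [0, 50, -100], "angular": [-0.42, 0, 0]}, {"jaw": 0, "linear": [0, 65, -130], "angular": [-0.53, 0, 0]}, {"jaw": 0, "linear": [0, 80, -160], "angular": [-0.64, 0, 0]}, {"jaw": 0, "linear": [0, 93, -185], "angular": [-0.75, 0, 0]}, {"jaw": 0, "linear": [0, 100, -200], "angular": [-0.85, 0, 0]}])

```text
time: 4.92
position: [0.5052, -0.0335, 0.2224]
ee_rot: [0.258, 1.559, -0.259]
contact_force: [-0.1, -0.3, -3.0]
opening: 0.246
```

```bash
python3 - <<'E'
from h import *
to([.509,-.0155,.222],-0.9)
E
```

```text
t 4.92 pos [ 0.5052 -0.0335  0.2224] yaw -18.87 F [-0.1 -0.3 -3. ] open 0.246 q6 0.18
LIN [ 0.4 18.2 -2.2] ANG [-0.3136 -0.0041  0.0011] rows 0.44023846779735437 2.5101184312157723
```

Emit:
servo_tool(plan=[{"jaw": 0, "linear": [0, 5, -1], "angular": [-0.08, 0, 0]}, {"jaw": 0, "linear": [0, 10, -1], "angular": [-0.16, 0, 0]}, {"jaw": 0, "linear": [0, 14, -2], "angular": [-0.24, 0, 0]}, {"jaw": 0, "linear": [0, 18, -2], "angular": [-0.31, 0, 0]}, {"jaw": 0, "linear": [0, 18, -2], "angular": [-0.314, 0, 0]}, {"jaw": 0, "linear": [0, 18, -2], "angular": [-0.314, 0, 0]}, {"jaw": 0, "linear": [0, 18, -2], "angular": [-0.314, 0, 0]}, {"jaw": 0, "linear": [0, 18, -2], "angular": [-0.314, 0, 0]}])

```text
time: 5.58
position: [0.5087, -0.016, 0.2219]
ee_rot: [0.013, 1.576, -0.014]
contact_force: [0.9, 0.0, -1.9]
opening: 0.249
```

```bash
python3 - <<'E'
from h import *
to([.509,-.0155,.222],-0.9)
for n in("side","top"):
    p,d=snapshot(n); np.savez(n+"3.npz",p=p,d=d)
    a=p[150:320,180:350] if n=="side" else p[170:300,220:350]
    cv2.imwrite(f"pics/{n}3.png",cv2.resize(a,(600,600),interpolation=cv2.INTER_CUBIC))
E
```

```text
t 5.58 pos [ 0.5087 -0.016   0.2219] yaw -0.97 F [ 0.9  0.  -1.9] open 0.249 q6 -0.1
LIN [-0.1  0.5  0.3] ANG [-0.0011 -0.0052  0.0005] rows 0.014646533732886541 0.042661640751692445
```

View pics/side3.png

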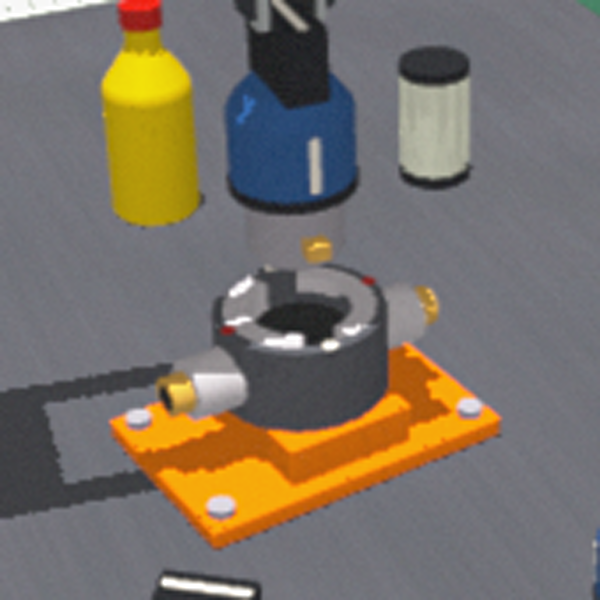

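View pics/top3.png

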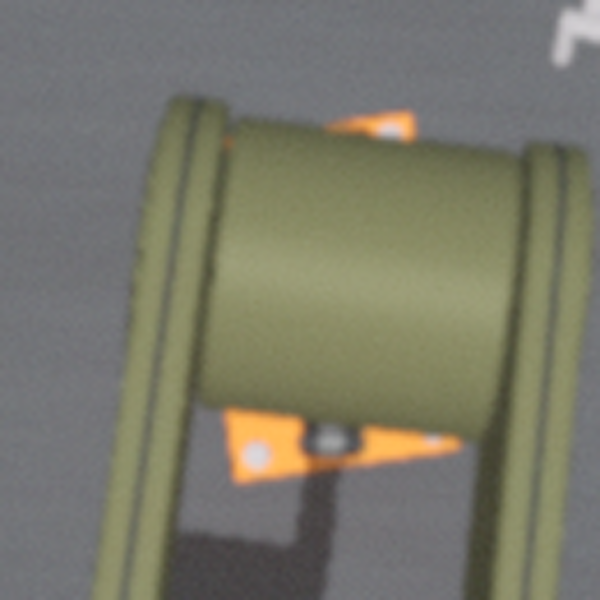

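```bash
python3 - <<'E'
from h import *
from scipy.optimize import least_squares
for k,zb,near in(("side0",0,(.488,-.257)),("side3",.1195,(.51,-.014))):
    f=np.load(k+".npz");W=cloud("side",f['d']);hsv=cv2.cvtColor(f['p'],cv2.COLOR_BGR2HSV)
    m=(cv2.inRange(hsv,(100,120,40),(125,255,255))>0)&(W[...,2]>zb+.050)&(W[...,2]<zb+.08)&(np.hypot(W[...,0]-near[0],W[...,1]-near[1])<.06)
    X=W[m]
    for lo,hi in((.05,.08),(.05,.065),(.065,.08)):
        Y=X[(X[:,2]>zb+lo)&(X[:,2]<zb+hi),:2]
        r=least_squares(lambda c:np.hypot(*(Y-c).T)-.033,near,loss='soft_l1',f_scale=.001)
        print(k,len(Y),r.x.round(4),"rms",np.sqrt((r.fun**2).mean()).round(4))
    # silhouette based: edges of blue per row -> bisecting ray plane
    v,u=np.nonzero(m)
    mid=[((u[v==q].min()+u[v==q].max())/2,q,np.ptp(u[v==q])) for q in np.unique(v)]
    print([x for x in mid][2:-2:4])
    # flange bottom z
    dark=(hsv[...,2]<60)&(np.hypot(W[...,0]-near[0],W[...,1]-near[1])<.05)&(W[...,2]>zb+.03)&(W[...,2]<zb+.05)
    print("flange z",np.percentile(W[dark][:,2],[5,50,95]).round(4)-zb)
    # brass
    br=cv2.inRange(hsv,(15,120,100),(35,255,255))>0
    br&=(np.hypot(W[...,0]-near[0],W[...,1]-near[1])<.05)&(W[...,2]>zb)&(W[...,2]<zb+.03)
    print("lug",W[br].mean(0).round(4), np.degrees(np.arctan2(*(W[br].mean(0)[:2]-r.x)[::-1])).round(1),br.sum(),W[br][:,2].min()-zb,W[br][:,2].max()-zb)
E
```

```text
side0 578 [ 0.4877 -0.258 ] rms 0.0009
side0 286 [ 0.4878 -0.2581] rms 0.0009
side0 292 [ 0.4877 -0.2579] rms 0.0009
[(np.float64(311.5), np.int64(327), np.int64(41)), (np.float64(311.5), np.int64(331), np.int64(41)), (np.float64(311.5), np.int64(335), np.int64(41)), (np.float64(311.5), np.int64(339), np.int64(41)), (np.float64(311.0), np.int64(343), np.int64(38)), (np.float64(312.5), np.int64(347), np.int64(27))]
flange z [0.0402 0.0431 0.0451]
lug [ 0.4583 -0.2716  0.0185] -155.0 79 0.0020417444113249037 0.02255042773280446
side3 455 [ 0.5093 -0.0143] rms 0.0012
side3 228 [ 0.5094 -0.0143] rms 0.0012
side3 227 [ 0.5091 -0.0142] rms 0.0012
[(np.float64(277.5), np.int64(186), np.int64(3)), (np.float64(262.0), np.int64(190), np.int64(34)), (np.float64(262.0), np.int64(194), np.int64(34)), (np.float64(262.0), np.int64(198), np.int64(34)), (np.float64(261.5), np.int64(202), np.int64(27))]
flange z [0.0403 0.0435 0.0454]
lug [ 0.5082 -0.0483  0.1376] -91.5 48 0.010941615084524126 0.022260873408312204
```

```bash
python3 - <<'E'
from h import *
from scipy.optimize import least_squares
for k in("side0","side3"):
    f=np.load(k+".npz");W=cloud("side",f['d']);c=np.array([.51,-.014])
    D=W[...,:2]-c; rr=np.hypot(D[...,0],D[...,1]); th=np.degrees(np.arctan2(D[...,1],D[...,0]))
    m=(abs(rr-.047)<.006)&(W[...,2]>.045)&(W[...,2]<.08)&(th>-140)&(th<-30)
    Y=W[m][:,:2]
    r=least_squares(lambda c:np.hypot(*(Y-c).T)-.047,c,loss='soft_l1',f_scale=.001)
    print(k,len(Y),r.x.round(4),np.sqrt((r.fun**2).mean()).round(4))
to([.509,-.0157,.200],-0.9)
E
```

```text
side0 597 [ 0.5089 -0.0156] 0.0013
side3 589 [ 0.5091 -0.0155] 0.0012
t 5.68 pos [ 0.5089 -0.0161  0.2222] yaw -0.95 F [ 0.1 -0.4 -2.6] open 0.242 q6 -0.1
LIN [22.2  0.4  0.2] ANG [-0.0008 -0.0046  0.0005] rows 0.5323070120366077 0.03765615188693271
```

Emit:
servo_tool(plan=[{"jaw": 0, "linear": [3, -1, 0], "angular": [0, -0.003, 0]}, {"jaw": 0, "linear": [8, -1, 0], "angular": [0, -0.004, 0]}, {"jaw": 0, "linear": [14, -1, 0], "angular": [0, -0.004, 0]}, {"jaw": 0, "linear": [20, -1, 0], "angular": [0, -0.004, 0]}, {"jaw": 0, "linear": [26, -1, 0], "angular": [0, -0.004, 0]}, {"jaw": 0, "linear": [32, -1, 0], "angular": [0, -0.004, 0]}, {"jaw": 0, "linear": [36, -1, 0], "angular": [0, -0.004, 0]}, {"jaw": 0, "linear": [36, -1, 0], "angular": [0, -0.004, 0]}])

```text
time: 6.35
position: [0.5079, -0.017, 0.1849]
ee_rot: [0.013, 1.574, -0.013]
contact_force: [-0.7, 0.4, -3.8]
opening: 0.245
```

```bash
python3 - <<'E'
from h import *
to([.509,-.0167,.1734],-0.9); print(read_state()['contact_force'],read_state()['ft_torque'])
E
```

```text
t 6.35 pos [ 0.5079 -0.017   0.1849] yaw -0.95 F [-0.7  0.4 -3.8] open 0.245 q6 -0.1
LIN [11.5  0.3  1.2] ANG [-0.0008 -0.0031  0.0003] rows 0.27611076081148245 0.025589091131523287
[-0.74081879  0.39016709 -3.82846079] [-0.02147991  0.02518826  0.00693615]
```

Entering without load. Next about 12 mm more, to the lug/notch and spring contact.

Emit:
servo_tool(plan=[{"jaw": 0, "linear": [2, 0, 1], "angular": [0, -0.003, 0]}, {"jaw": 0, "linear": [4, 0, 1], "angular": [0, -0.003, 0]}, {"jaw": 0, "linear": [6, 0, 1], "angular": [0, -0.003, 0]}, {"jaw": 0, "linear": [8, 0, 1], "angular": [0, -0.003, 0]}, {"jaw": 0, "linear": [10, 0, 1], "angular": [0, -0.003, 0]}, {"jaw": 0, "linear": [12, 0, 1], "angular": [0, -0.003, 0]}, {"jaw": 0, "linear": [14, 0, 1], "angular": [0, -0.003, 0]}, {"jaw": 0, "linear": [16, 0, 1], "angular": [0, -0.003, 0]}])

```text
time: 7.02
position: [0.5094, -0.017, 0.1693]
ee_rot: [0.013, 1.57, -0.013]
contact_force: [-0.4, -0.0, 1.7]
opening: 0.243
```

```bash
python3 - <<'E'
from h import *
to([.509,-.0167,.1564],-0.9); print(read_state()['ft_torque'])
p,d=snapshot("side"); np.savez("side4.npz",p=p,d=d)
a=p[150:320,180:350]
cv2.imwrite(f"pics/side4.png",cv2.resize(a,(600,600),interpolation=cv2.INTER_CUBIC))
E
```

```text
t 7.02 pos [ 0.5094 -0.017   0.1693] yaw -0.94 F [-0.4 -0.   1.7] open 0.243 q6 -0.1
LIN [12.9  0.3 -0.4] ANG [-0.0008  0.0012  0.0003] rows 0.30917648011695575 0.011680212073960255
[0.05330201 0.1303379  0.07084948]
```

View pics/side4.png

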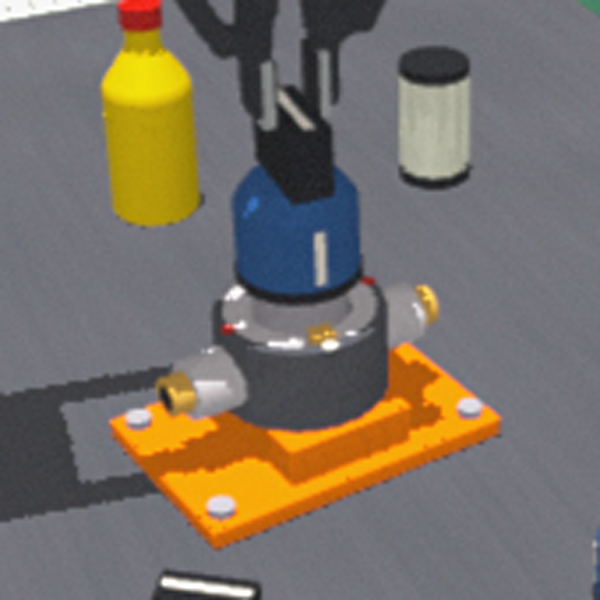

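The lug (crop (322,335)) is in the notch by the white dot (330,346), and the force matches the spring. I'll press down 13–14 mm more.

Emit:
servo_tool(plan=[{"jaw": 0, "linear": [2, 0, 0], "angular": [0, 0, 0]}, {"jaw": 0, "linear": [4, 0, 0], "angular": [0, 0, 0]}, {"jaw": 0, "linear": [6, 0, 0], "angular": [0, 0, 0]}, {"jaw": 0, "linear": [8, 0, 0], "angular": [0, 0, 0]}, {"jaw": 0, "linear": [10, 0, 0], "angular": [0, 0, 0]}, {"jaw": 0, "linear": [12, 0, 0], "angular": [0, 0, 0]}, {"jaw": 0, "linear": [13.5, 0, 0], "angular": [0, 0, 0]}, {"jaw": 0, "linear": [13.5, 0, 0], "angular": [0, 0, 0]}], newtons=110)

```text
time: 7.73
position: [0.5102, -0.0171, 0.1562]
ee_rot: [0.013, 1.568, -0.013]
contact_force: [-0.9, 0.1, 7.1]
opening: 0.233
```

```bash
python3 - <<'E'
from h import *
to([.509,-.0167,.1554],-0.9); print(read_state()['ft_torque'])
p,d=snapshot("side"); np.savez("side5.npz",p=p,d=d)
W=cloud("side",d)
for k in("side4","side5"):
    f=np.load(k+".npz");W=cloud("side",f['d']);hsv=cv2.cvtColor(f['p'],cv2.COLOR_BGR2HSV)
    b=(cv2.inRange(hsv,(100,120,40),(125,255,255))>0)&(np.hypot(W[...,0]-.51,W[...,1]+.015)<.05)
    b&=np.hypot(W[...,0]-.51,W[...,1]+.015)>.030
    print(k,np.percentile(W[b][:,2],[1,50,99]).round(4))
cv2.imwrite(f"pics/side5.png",cv2.resize(p[150:320,180:350],(600,600),interpolation=cv2.INTER_CUBIC))
E
```

```text
t 7.73 pos [ 0.5102 -0.0171  0.1562] yaw -0.95 F [-0.9  0.1  7.1] open 0.233 q6 -0.1
LIN [ 0.8  0.4 -1.2] ANG [-0.0009  0.003   0.0006] rows 0.035712820123125585 0.025080485042109885
[-0.04020522  0.31419502 -0.03033735]
side4 [0.1123 0.1364 0.1579]
side5 [0.0984 0.1237 0.1448]
```

View pics/side5.png

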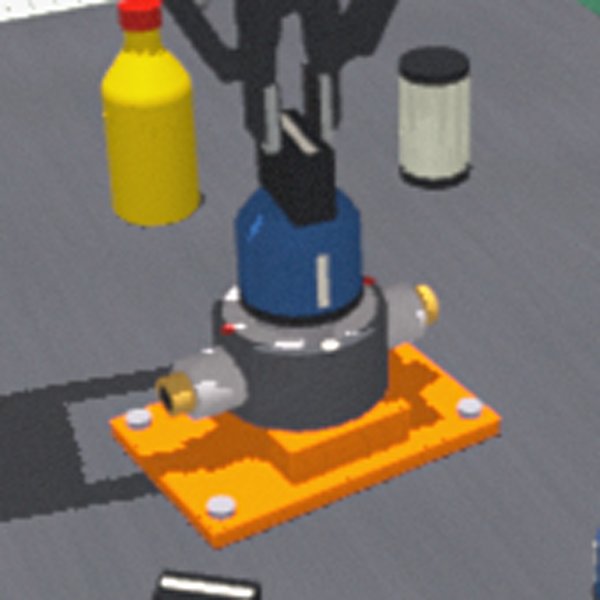

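Emit:
servo_tool(plan=[{"jaw": 0, "linear": [1, 0, -1], "angular": [0, 0.003, 0]}, {"jaw": 0, "linear": [2, 0, -1], "angular": [0, 0.003, 0]}, {"jaw": 0, "linear": [2.5, 0, -1], "angular": [0, 0.003, 0]}, {"jaw": 0, "linear": [2.5, 0, -1], "angular": [0, 0.003, 0]}, {"jaw": 0, "linear": [2.5, 0, -1], "angular": [0, 0.003, 0]}, {"jaw": 0, "linear": [2.5, 0, -1], "angular": [0, 0.003, 0]}, {"jaw": 0, "linear": [2.5, 0, -1], "angular": [0, 0.003, 0]}, {"jaw": 0, "linear": [2.5, 0, -1], "angular": [0, 0.003, 0]}])

```text
time: 8.45
position: [0.5103, -0.0172, 0.155]
ee_rot: [0.012, 1.568, -0.014]
contact_force: [-0.8, 1.1, 9.4]
opening: 0.228
```

```bash
python3 - <<'E'
from h import *
to([.509,-.0167,.1540],-0.9); print(read_state()['ft_torque'])
to([.509,-.0167,.1540],-30);to([.509,-.0167,.1540],-81)
E
```

```text
t 8.45 pos [ 0.5103 -0.0172  0.155 ] yaw -0.95 F [-0.8  1.1  9.4] open 0.228 q6 -0.1
LIN [ 1.   0.5 -1.3] ANG [-0.0009  0.0026  0.0008] rows 0.041379918127950506 0.02320421176513941
[ 0.09224839  0.31217427 -0.02833136]
t 8.45 pos [ 0.5103 -0.0172  0.155 ] yaw -0.95 F [-0.8  1.1  9.4] open 0.228 q6 -0.1
LIN [ 1.   0.5 -1.3] ANG [5.07e-01 2.80e-03 1.00e-04] rows 0.041379918127950506 4.057266116405807
t 8.45 pos [ 0.5103 -0.0172  0.155 ] yaw -0.95 F [-0.8  1.1  9.4] open 0.228 q6 -0.1
LIN [ 1.   0.5 -1.3] ANG [ 1.3971e+00  2.8000e-03 -1.2000e-03] rows 0.041379918127950506 11.18013037752695
```

Emit:
servo_tool(plan=[{"jaw": 0, "linear": [1.5, 0, -0.5], "angular": [0.07, 0, 0]}, {"jaw": 0, "linear": [1.5, 0, -0.5], "angular": [0.16, 0, 0]}, {"jaw": 0, "linear": [1.5, 0.2, -0.5], "angular": [0.25, 0, 0]}, {"jaw": 0, "linear": [1.5, 0.3, -0.5], "angular": [0.34, 0, 0]}, {"jaw": 0, "linear": [1.5, 0.4, -0.7], "angular": [0.43, 0, 0]}, {"jaw": 0, "linear": [1.5, 0.5, -0.8], "angular": [0.52, 0, 0]}, {"jaw": 0, "linear": [1.5, 0.6, -1], "angular": [0.61, 0, 0]}, {"jaw": 0, "linear": [1.5, 0.6, -1], "angular": [0.7, 0, 0]}])

```text
time: 9.12
position: [0.5105, -0.017, 0.1548]
ee_rot: [0.564, 1.49, -0.563]
contact_force: [-0.4, -0.6, 9.6]
opening: 0.231
```

```bash
python3 - <<'E'
from h import *
to([.5085,-.0163,.1536],-82); print(read_state()['ft_torque'])
p,d=snapshot("side"); np.savez("side6.npz",p=p,d=d)
cv2.imwrite(f"pics/side6.png",cv2.resize(p[150:320,180:350],(600,600),interpolation=cv2.INTER_CUBIC))
E
```

```text
t 9.12 pos [ 0.5105 -0.017   0.1548] yaw -41.31 F [-0.4 -0.6  9.6] open 0.231 q6 0.61
LIN [ 1.1 -0.8 -2. ] ANG [ 0.7102  0.0043 -0.0042] rows 0.059086496342422884 5.683765777995488
[0.03976348 0.2410148  0.06798054]
```

View pics/side6.png

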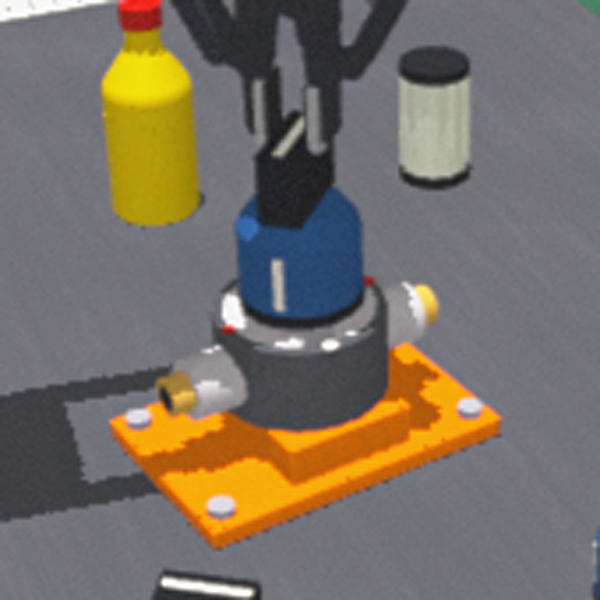

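The bowl turns with the tool: the bar is now diagonal at crop (293,165), with low moment and the spring still compressed. Second half of the turn.

Emit:
servo_tool(plan=[{"jaw": 0, "linear": [1.4, 0, -0.3], "angular": [0.08, 0, 0]}, {"jaw": 0, "linear": [1.4, -0.2, -0.6], "angular": [0.18, 0, 0]}, {"jaw": 0, "linear": [1.4, -0.4, -1], "angular": [0.28, 0, 0]}, {"jaw": 0, "linear": [1.4, -0.5, -1.2], "angular": [0.38, 0, 0]}, {"jaw": 0, "linear": [1.4, -0.6, -1.5], "angular": [0.48, 0, 0]}, {"jaw": 0, "linear": [1.4, -0.6, -1.5], "angular": [0.58, 0, 0]}, {"jaw": 0, "linear": [1.4, -0.6, -1.5], "angular": [0.66, 0, 0]}, {"jaw": 0, "linear": [1.4, -0.6, -1.5], "angular": [0.71, 0, 0]}])

```text
time: 9.83
position: [0.5105, -0.0168, 0.1547]
ee_rot: [1.114, 1.26, -1.107]
contact_force: [-0.4, -0.3, 9.5]
opening: 0.231
```

```bash
python3 - <<'E'
from h import *
to([.5085,-.0163,.1536],-82); print(read_state()['ft_torque'])
p,d=snapshot("side"); np.savez("side7.npz",p=p,d=d)
cv2.imwrite(f"pics/side7.png",cv2.resize(p[150:320,180:350],(600,600),interpolation=cv2.INTER_CUBIC))
E
```

```text
t 9.83 pos [ 0.5105 -0.0168  0.1547] yaw -82.47 F [-0.4 -0.3  9.5] open 0.231 q6 1.33
LIN [ 1.1 -1.9 -0.8] ANG [-0.0082  0.0034 -0.0087] rows 0.05585871733555891 0.09927412195621176
[0.12917252 0.20598049 0.13390309]
```

View pics/side7.png

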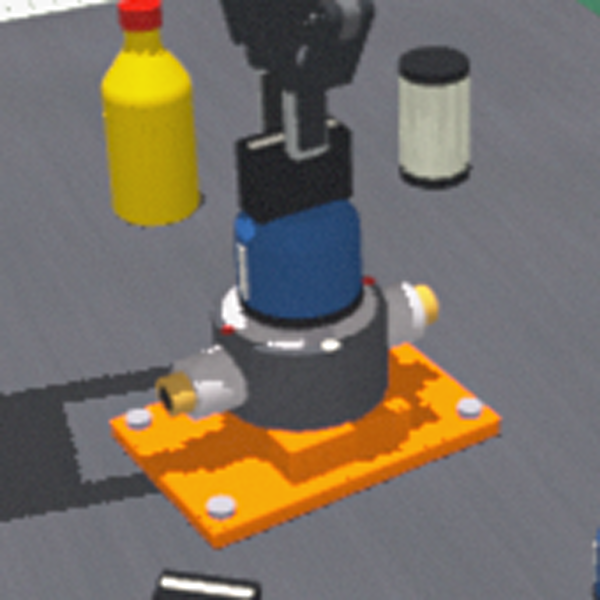

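The bar lines up with the red dots and ports, and the tool yaw is −82.5° (bowl about 7.5°, stand 9.1°). I'll ease up about 7 mm, then release.

Emit:
servo_tool(plan=[{"jaw": 0, "linear": [0, -0.5, -0.3], "angular": [-0.005, 0, 0]}, {"jaw": 0, "linear": [-1, -0.5, -0.3], "angular": [-0.01, 0, 0]}, {"jaw": 0, "linear": [-2, -0.5, -0.3], "angular": [-0.01, 0, 0]}, {"jaw": 0, "linear": [-3, -0.5, -0.3], "angular": [-0.01, 0, 0]}, {"jaw": 0, "linear": [-4, -0.5, -0.3], "angular": [-0.01, 0, 0]}, {"jaw": 0, "linear": [-5, -0.5, -0.3], "angular": [-0.01, 0, 0]}, {"jaw": 0, "linear": [-6, -0.5, -0.3], "angular": [-0.01, 0, 0]}, {"jaw": 0, "linear": [-6, -0.5, -0.3], "angular": [-0.01, 0, 0]}])

```text
time: 10.55
position: [0.5109, -0.0166, 0.1616]
ee_rot: [1.109, 1.262, -1.099]
contact_force: [-0.1, -0.2, 6.1]
opening: 0.23
```

```bash
python3 - <<'E'
from h import *
to([.5085,-.0163,.1536],-82); print(read_state()['ft_torque'])
E
```

```text
t 10.55 pos [ 0.5109 -0.0166  0.1616] yaw -81.99 F [-0.1 -0.2  6.1] open 0.23 q6 1.32
LIN [ 7.9 -2.5 -0.7] ANG [ 0.0003  0.0039 -0.0111] rows 0.20007708687475836 0.0940873032521935
[ 0.12642681  0.10335109 -0.10656073]
```

Emit:
servo_tool(plan=[{"jaw": 0.3, "linear": [0, 0, 0], "angular": [0, 0, 0]}, {"jaw": 0.4, "linear": [0, 0, 0], "angular": [0, 0, 0]}, {"jaw": 0.6, "linear": [0, 0, 0], "angular": [0, 0, 0]}, {"jaw": 0.8, "linear": [0, 0, 0], "angular": [0, 0, 0]}, {"jaw": 1, "linear": [0, 0, 0], "angular": [0, 0, 0]}, {"jaw": 1, "linear": [0, 0, 0], "angular": [0, 0, 0]}, {"jaw": 1, "linear": [0, 0, 0], "angular": [0, 0, 0]}, {"jaw": 1, "linear": [0, 0, 0], "angular": [0, 0, 0]}])

```text
time: 11.22
position: [0.5109, -0.0166, 0.1614]
ee_rot: [1.109, 1.262, -1.099]
contact_force: [0.5, -0.3, -1.0]
opening: 1.001
```

Emit:
servo_tool(plan=[{"jaw": 1, "linear": [-5, 0, 0], "angular": [0, 0, 0]}, {"jaw": 1, "linear": [-15, 0, 0], "angular": [0, 0, 0]}, {"jaw": 1, "linear": [-30, 0, 0], "angular": [0, 0, 0]}, {"jaw": 1, "linear": [-50, 0, 0], "angular": [0, 0, 0]}, {"jaw": 1, "linear": [-70, 0, 0], "angular": [0, 0, 0]}, {"jaw": 1, "linear": [-90, 0, 0], "angular": [0, 0, 0]}, {"jaw": 1, "linear": [-105, 0, 0], "angular": [0, 0, 0]}, {"jaw": 1, "linear": [-110, 0, 0], "angular": [0, 0, 0]}])

```text
time: 11.88
position: [0.5114, -0.0166, 0.2753]
ee_rot: [1.111, 1.256, -1.095]
contact_force: [0.4, -0.2, -0.0]
opening: 1.0
```

```bash
python3 - <<'E'
from h import *
from scipy.optimize import least_squares
to([.42,-.2,.28],-82)
p,d=snapshot("side"); np.savez("side8.npz",p=p,d=d)
cv2.imwrite(f"pics/side8.png",cv2.resize(p[150:320,180:350],(600,600),interpolation=cv2.INTER_CUBIC))
for k in("side4","side5","side7","side8"):
    f=np.load(k+".npz");W=cloud("side",f['d']);hsv=cv2.cvtColor(f['p'],cv2.COLOR_BGR2HSV)
    D=np.hypot(W[...,0]-.51,W[...,1]+.015)
    b=(cv2.inRange(hsv,(100,120,40),(125,255,255))>0)&(D<.05)&(D>.030)
    print(k,np.percentile(W[b][:,2],[1,50,99]).round(4))
    m=(W[...,2]>.12)&(W[...,2]<.21)&(D<.045)&(f['p'].min(-1)>130)
    print("  white z",m.sum(),np.percentile(W[m][:,2],[10,50,90]).round(4) if m.any() else 0)
    if k=="side8":
        v,u=np.nonzero(m);X=np.array([plane("side",a,c,W[m][:,2].max()-.001) for a,c in zip(u,v)]);e=np.linalg.svd(X-X.mean(0))[2][0]
        print(X.mean(0),np.degrees(np.arctan2(e[1],e[0])))
E
```

```text
t 11.88 pos [ 0.5114 -0.0166  0.2753] yaw -81.99 F [ 0.4 -0.2 -0. ] open 1.0 q6 1.32
LIN [  -5.7 -116.   168.9] ANG [ 0.0003  0.0055 -0.017 ] rows 4.916602541950743 0.1430188858132984
side4 [0.1123 0.1364 0.1579]
  white z 75 [0.1289 0.2008 0.2041]
side5 [0.0984 0.1237 0.1448]
  white z 62 [0.1259 0.1893 0.2018]
side7 [0.0982 0.1218 0.1431]
  white z 29 [0.1274 0.1874 0.2008]
side8 [0.1074 0.13   0.1509]
  white z 41 [0.129  0.1959 0.197 ]
[ 0.4890765  -0.05046181  0.19687541] -121.94232927688026
```

View pics/side8.png

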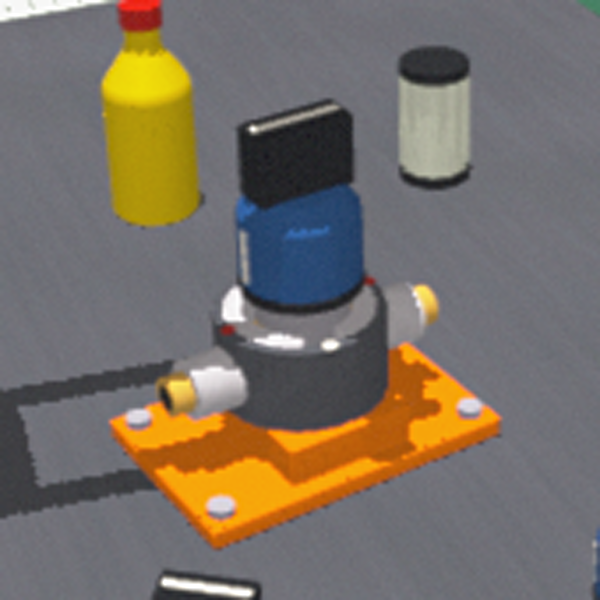

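White line top at z≈0.196 gives an origin about 23 mm below the rim: locked height, not the 14 mm of an unlocked bowl. I'll move the arm clear and check again from both cameras.

Emit:
servo_tool(plan=[{"jaw": 1, "linear": [-5, -15, 20], "angular": [0, 0, 0]}, {"jaw": 1, "linear": [-6, -30, 42], "angular": [0, 0, 0]}, {"jaw": 1, "linear": [-6, -45, 65], "angular": [0, 0, 0]}, {"jaw": 1, "linear": [-6, -60, 88], "angular": [0, 0, 0]}, {"jaw": 1, "linear": [-6, -75, 110], "angular": [0, 0, 0]}, {"jaw": 1, "linear": [-6, -90, 132], "angular": [0, 0, 0]}, {"jaw": 1, "linear": [-6, -105, 155], "angular": [0, 0, 0]}, {"jaw": 1, "linear": [-6, -116, 169], "angular": [0, 0, 0]}])

```text
time: 12.6
position: [0.4185, -0.2018, 0.2791]
ee_rot: [1.111, 1.257, -1.097]
contact_force: [-0.3, -0.7, -0.5]
opening: 0.999
```

```bash
python3 - <<'E'
from h import *
from scipy.optimize import least_squares
to([.42,-.2,.28],-82)
for n in("side","top"):
    p,d=snapshot(n); np.savez(n+"9.npz",p=p,d=d)
    cv2.imwrite(f"pics/{n}9.png",p)
    W=cloud(n,d);D=np.hypot(W[...,0]-.51,W[...,1]+.015)
    m=(W[...,2]>.185)&(W[...,2]<.21)&(D<.045)&(p.min(-1)>120)
    v,u=np.nonzero(m)
    if len(u)<5: print(n,len(u));continue
    X=np.array([plane(n,a,c,.195) for a,c in zip(u,v)]);e=np.linalg.svd(X-X.mean(0))[2][0]
    print(n,m.sum(),"z",np.median(W[m][:,2]).round(4),"origin below rim",(.085-np.median(W[m][:,2])+.134).round(4),"pos",X.mean(0).round(4),"yaw",np.degrees(np.arctan2(e[1],e[0])).round(1))
    hsv=cv2.cvtColor(p,cv2.COLOR_BGR2HSV)
    b=(cv2.inRange(hsv,(100,120,40),(125,255,255))>0)&(D<.05)&(W[...,2]>.115)&(W[...,2]<.14)
    if n=="side":
        for lo,hi in((.115,.127),(.127,.14)):
            Y=W[b&(W[...,2]>lo)&(W[...,2]<hi)][:,:2]
            print("axis",least_squares(lambda c:np.hypot(*(Y-c).T)-.033,[.51,-.015],loss='soft_l1',f_scale=.001).x.round(4))
E
```

```text
t 12.6 pos [ 0.4185 -0.2018  0.2791] yaw -82.05 F [-0.3 -0.7 -0.5] open 0.999 q6 0.89
LIN [-0.9  1.8 -1.5] ANG [-0.0009  0.0054 -0.0152] rows 0.0595018922850257 0.12925428665794608
side 63 z 0.1961 origin below rim 0.0229 pos [ 0.5117 -0.0134  0.195 ] yaw -171.0
axis [ 0.511  -0.0155]
axis [ 0.5112 -0.0157]
top 141 z 0.1959 origin below rim 0.0231 pos [ 0.5097 -0.0168  0.195 ] yaw -171.8
```

View pics/top9.png

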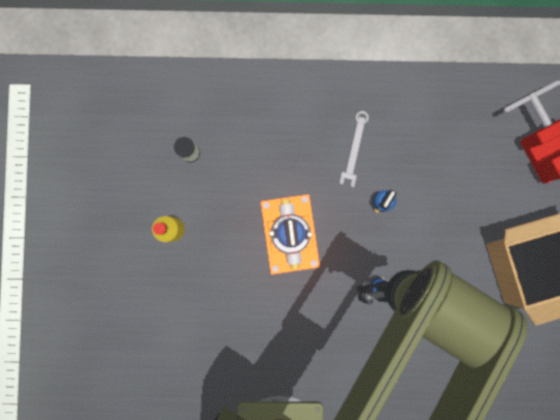

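The top view shows the bowl at (291,234), its line along the red dots. The bottle (165,229), element (187,149) and wrench (355,150) have not moved. Handing in.

```bash
python3 -c "
from station import *
print(finish_job())"
```

```text
the job is handed in; nothing more can be done
None
```

I refitted the largest of the three blue bowls and handed the job in at about 12.7 s; the interface gives no verdict. I gripped the bowl by its bar and entered the lugs in the notches. Then I pressed to about 18 mm of spring travel, turned about 81° clockwise and eased up until the spring had lifted it most of the way. I did not turn it fully to the stop. I then opened the gripper and backed off.

**Last checks:**
- **Height:** both cameras put the origin about 23 mm below the rim. The same measurement read 1 mm high at the start, so it is likely about 24 mm, the locked height.
- **Direction:** the bowl's x axis is at 8.2–9.0°, against 9.1° for the stand.
- **Centring:** it is within about 2 mm of the collar axis. The two cameras differ from each other by 2–3 mm, within or just over their stated calibration.
- **Surroundings:** the bottle, element and wrench appear unmoved, and the gripper is clear of everything.

**Not measured:** I did not measure the bowl's tilt or speed; it looked upright in the pictures. While the bowl was pressed down, the spring force at first suggested 2–3 mm less travel than the arm's position did. I pressed about 1 mm further (2.5 mm commanded), after which the two agreed.

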